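# Tell the steel-filled bottle by its weight and hold it out

### The job

Two look-alike brown bottles stand on the bench mat; one holds a steel grinding cylinder, the other a light plastic one: lift them in turn clear of the mat to feel which bottle is heavier. Stand the lighter bottle upright in the open drawer of the small white cabinet, let go of it and slide the drawer fully shut. Then hold the heavier bottle upright at least 15 cm above the worktop and finish while still holding it there; tip no bottle over and leave the other things where they are.

Things in the scene. Friction and masses are not known exactly. Their poses are not given: they have to be found in the camera images.
- bottle_a_center (a point): one of two look-alike brown bottles with black caps (34 mm across, 66 mm tall, straight sides to 50 mm up), upright on a grey mat 2 mm thick; the point is on its axis, half-way up (33 mm). Rigid, cap fixed, a hidden cylinder inside with 2 mm of play. One bottle is at least 0.1 kg heavier than the other, both under 0.4 kg; which one changes each time and cannot be seen
- bottle_b_center (a point): one of two look-alike brown bottles with black caps (34 mm across, 66 mm tall, straight sides to 50 mm up), upright on a grey mat 2 mm thick; the point is on its axis, half-way up (33 mm). Rigid, cap fixed, a hidden cylinder inside with 2 mm of play. One bottle is at least 0.1 kg heavier than the other, both under 0.4 kg; which one changes each time and cannot be seen
- unit_drawer0 (a joint): how far the drawer of the small white cabinet is open, in m: 0 is fully shut, starts 0.14 to 0.16 open; slides easily (about 1 N, a little more when fast), stays where it is left, stops hard at 0. The cabinet is fixed, 240 mm deep, 200 mm wide, 112 mm tall, with one grey-fronted drawer that faces the robot
- unit_drawer0_handle (a point): middle of the drawer's level bar handle (steel bar 11 mm thick, 100 mm long, 35 mm out from the drawer's front panel, about 74 mm above the worktop, free space below and around it); axes are the cabinet's: +x is the direction in which the drawer closes. The drawer can be shut by pushing on this bar
- drawer_in (a point): point on the drawer's inner floor (22 mm above the worktop), midway between the side walls, about 64 mm behind the front wall's inner face and 70 mm or more in front of the cabinet's top edge: a good place for a bottle. Drawer 158 mm wide inside, walls 68 mm above its floor, front panel 78 mm. Axes are the cabinet's: +x is the direction in which the drawer closes, z up
- timer: white lab timer, 62x78x21 mm, not part of the job; origin at the centre of its underside
- eyedrop_bottle: small white dropper bottle standing upright, 25 mm across, 56 mm tall, not part of the job; origin at the centre of its underside
- marker_pen: dark marker pen lying down, 136 mm long, 12 mm thick, not part of the job; origin at the centre of its underside
- test_cassette: flat white test cassette, 37x62x6 mm, lying between the two brown bottles, not part of the job; origin at the centre of its underside

How it is judged:
By the outcome, as a careful person would: the job done as asked, in the order asked, and still so for the second after the job is handed in, while the arm keeps its last pose, push and grip.
It also fails if it takes over 72 s, if anything falls off the work surface, if the arm or the gripper's body presses on something with over 40 N, if the wrist force passes 120 N, or if a joint passes its speed limit or range.

### The arm

A 6-joint arm with a two-finger parallel gripper is mounted at the origin on a cart in front of the work surface, level with it; the furniture and walls round the work are solid. World frame = base frame: x ahead of the robot, y to its left, z up, the work surface at z = 0. Lengths are in mm, angles in rad, forces in N, time in s.
With the tool pointing down it reaches from about 350 to 1000 mm from the base axis. Payload 7.1 kg.
Tool frame: the origin (TCP) lies where the fingers leave the gripper's body, on its centre line; the fingertips stand 73 mm ahead of it and the grasp point (between the pads) lies 54 mm ahead of it (env.tips_ahead is the distance from the TCP to the fingertips, in mm); z points along the fingers, y is the direction in which the jaws open and shut (so a half turn about z gives the same grasp; the last joint's range is limited). The gripper opens to 85 mm and grips with 20 to 120 N. Pads are 22 mm wide; open, the fingers measure 114 mm over their backs; the gripper's body (76 mm by 85 mm) begins 54 mm behind the grasp point. The pads swing forward as they close: fully open they stand 13 mm farther back than shut.
Start: joints at [1.157, 0.423, 1.63, -0, 1.089, -0.019], TCP at [240.358, 576.917, 303.919] pointing down, gripper open.
Joint ranges: [-3, 3], [-0.9, 2.11], [0.09, 2.58], [-1.31, 4.45], [0.11, 2.69], [-2.54, 2.54]. Speed limits (rad/s): [2.39, 2.39, 3.01, 3.14, 3.14, 3.14].

### API

Orientations are given as a rotation vector (axis times angle).
In Python, from workcell import env gives the robot as it stands.
- The arm moves only by the tool move_arm, never from a script. Its argument "motion" is a list of rows, each an object with "slide": the shift along the world's x, y, z in mm, a list of three; "roll": the turn about the world's z in degrees; "claw": the finger opening in mm, from 0 to 85.4. A call has 1 to 10 rows; each row is the pose to reach, as a shift and turn from the pose commanded when the call began; what a row does not reach only later rows make up. A row lasts 1/8 s, in which the tool goes at most 62.5 mm and 10.7 degrees, less where a joint would pass 70% of its speed; a pose out of reach is approached as far as the arm can. A call with a gripper value outside its range is refused whole. The fingers move at their own pace and stop on an object; the grip force is fixed at half the most. Time passes only in rows, so rows that repeat a pose let the fingers close. It gives the time, the measured TCP pose, the force and the opening at its end, in the units of the state.
- env.get_obs(): the state, without advancing time (a new reading comes with each control period).
- env.camera(name): name is "scene" or "side" or "wrist"; returns a dict with "pixels" (384x512x3 uint8, red, green, blue), "fx", "fy", "cx", "cy" (pixels), "rvec" (rotation vector, rad) and "tvec" (3), from world to camera coordinates, as OpenCV has them; the wrist camera has in their place "T_tool_cam" (4x4, takes a point from camera to tool coordinates, whose origin is the TCP and whose axes are the flange's). Camera axes: x right, y down, z forward; pixel columns grow to the right and rows downward; lengths in mm; the calibration is good to about 2 mm. A picture is of the moment at which its call begins: read the wrist's pose just before it. There is no depth.
- env.job_done(): hands the job in, once; it reports no verdict.
The state is a dict: "t": time; "joint_pos": joint angles; "joint_vel": joint speeds; "joint_torque": joint torques, N m; "position": TCP position; "ee_rot": TCP orientation; "force": force on the tool from outside, world axes, zero at the start; "ft_torque": the same for the moment, N m; "opening": opening from 0.0 (shut) to 1.0 (fully open).
Only numpy, scipy, OpenCV 4.12 (cv2) and the standard library are available. Lean on these libraries where they do the work, as an engineer would, in place of code of your own. Each camera call takes 0.05 s, during which the arm holds its last target.

## Working session

There is one attempt and no reset: what is moved stays moved. The work goes in short steps, Python scripts to look and compute and a tool call to move; the robot and the scene stay as the last step left them, time stands still between calls to the robot, and variables do not carry over. Pictures are saved under pics/ and viewed, and the job is handed in when it is done.

Besides the shell and the picture viewer there is one more tool, called after "Emit:" as name([rows], argument=value, ...), one row to a line, values as JSON. move_arm: Moves the arm, as the interface text tells. Its arguments: {"type":"object","properties":{"motion":{"type":"array"}},"required":["motion"]}

```bash
mkdir -p pics; ls; python3 - <<'E'
from workcell import env
import cv2,json
o=env.get_obs();print({k:(v if not hasattr(v,'tolist') else [round(x,3) for x in v.tolist()]) for k,v in o.items()})
import pickle
d={}
for n in("scene","side","wrist"):
    c=env.camera(n);d[n]=c;cv2.imwrite(f"pics/a_{n}.png",c["pixels"][:,:,::-1]); print(n,{k:v for k,v in c.items() if k!="pixels"})
pickle.dump((o,d),open("a.pkl","wb"))
E
```

```text
pics
{'t': 0.0, 'joint_pos': [1.157, 0.424, 1.631, -0.0, 1.089, -0.019], 'joint_vel': [0.001, -0.0, -0.002, -0.0, 0.001, -0.001], 'joint_torque': [-0.0, -55.738, -28.174, -0.0, 0.007, -0.0], 'position': [240.174, 576.52, 303.126], 'ee_rot': [-0.616, -3.08, 0.002], 'force': [0.729, -0.254, 0.922], 'ft_torque': [0.004, 0.01, -0.001], 'opening': 0.9978645806762133}
scene {'fx': 376.08482544292593, 'fy': 376.08482544292593, 'cx': 262.4040518122845, 'cy': 189.1896775533778, 'rvec': array([ 2.11241545, -1.26196461,  0.51683429]), 'tvec': array([-244.67408165,  430.78217308,  605.27056563])}
side {'fx': 382.7299746243046, 'fy': 382.7299746243046, 'cx': 255.13447790163784, 'cy': 189.38189305023968, 'rvec': array([ 2.13900209, -0.25713355,  0.1315241 ]), 'tvec': array([-544.89937311,  140.67924879, 1004.73658639])}
wrist {'fx': 328.9983985142498, 'fy': 328.9983985142498, 'cx': 260.50250901112577, 'cy': 192.3798088883197, 'T_tool_cam': array([[ 1.81680000e-04, -9.45411804e-01, -3.25878025e-01,
         8.41716456e+01],
       [ 9.99999234e-01, -2.27124312e-04,  1.21642405e-03,
         9.82150435e-01],
       [-1.22403648e-03, -3.25877996e-01,  9.45411039e-01,
        -6.97523477e+01],
       [ 0.00000000e+00,  0.00000000e+00,  0.00000000e+00,
         1.00000000e+00]])}
```

View pics/a_scene.png

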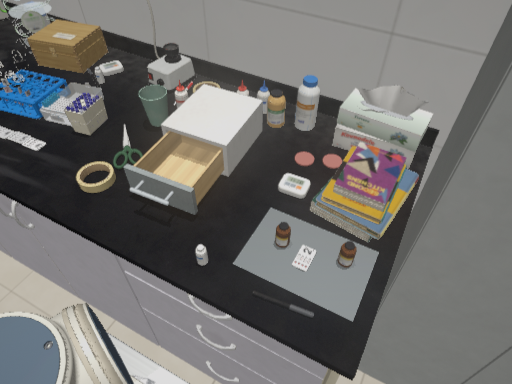

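View pics/a_side.png

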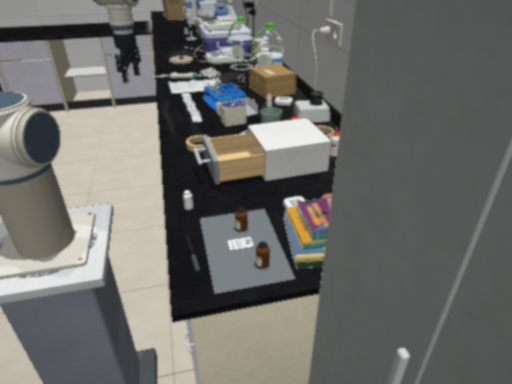

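View pics/a_wrist.png

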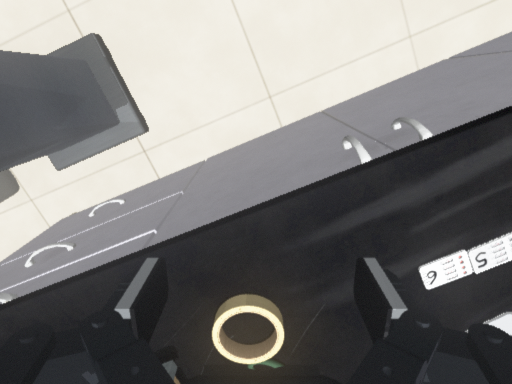

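The scene view shows the bottles near (283,235) and (347,253), with the cassette between them at (304,258). The cabinet and its open drawer are near (195,150), with the handle running from (137,185) to (170,200). The side view shows the bottles at (241,220) and (262,255). Next I'll zoom in.

```bash
cat > h.py <<'E'
import numpy as np,cv2,pickle
def cam(c,o=None):
    K=np.array([[c['fx'],0,c['cx']],[0,c['fy'],c['cy']],[0,0,1.]])
    if 'rvec' in c:
        R=cv2.Rodrigues(c['rvec'])[0];t=np.array(c['tvec']).reshape(3)
    else:
        Rt=cv2.Rodrigues(np.array(o['ee_rot'],float))[0];T=np.eye(4);T[:3,:3]=Rt;T[:3,3]=o['position']
        M=np.linalg.inv(T@c['T_tool_cam']);R=M[:3,:3];t=M[:3,3]
    return K,R,t
def proj(C,p):
    K,R,t=C;q=K@(R@np.asarray(p,float)+t);return q[:2]/q[2]
def ray(C,uv):
    K,R,t=C;d=R.T@np.linalg.inv(K)@np.array([uv[0],uv[1],1.]);return -R.T@t,d/np.linalg.norm(d)
def onz(C,uv,z):
    o,d=ray(C,uv);return o+d*(z-o[2])/d[2]
def tri(Cs,uvs):
    A=np.zeros((3,3));b=np.zeros(3);L=[]
    for C,uv in zip(Cs,uvs):
        o,d=ray(C,uv);P=np.eye(3)-np.outer(d,d);A+=P;b+=P@o;L.append((o,P))
    x=np.linalg.solve(A,b);return x,[round(float(np.linalg.norm(P@(x-o))),1) for o,P in L]
E
python3 - <<'E'
import pickle,cv2,numpy as np
o,d=pickle.load(open('a.pkl','rb'))
def crop(n,x0,y0,x1,y1,s,out):
    im=d[n]['pixels'][y0:y1,x0:x1,::-1];cv2.imwrite('pics/'+out,cv2.resize(im,None,fx=s,fy=s,interpolation=cv2.INTER_NEAREST))
crop('scene',225,205,385,325,5,'b1.png');crop('scene',115,80,275,200,5,'b2.png')
crop('side',170,110,330,230,5,'b3.png');crop('side',170,180,330,300,5,'b4.png')
E
```

```text
(no output)
```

View pics/b1.png

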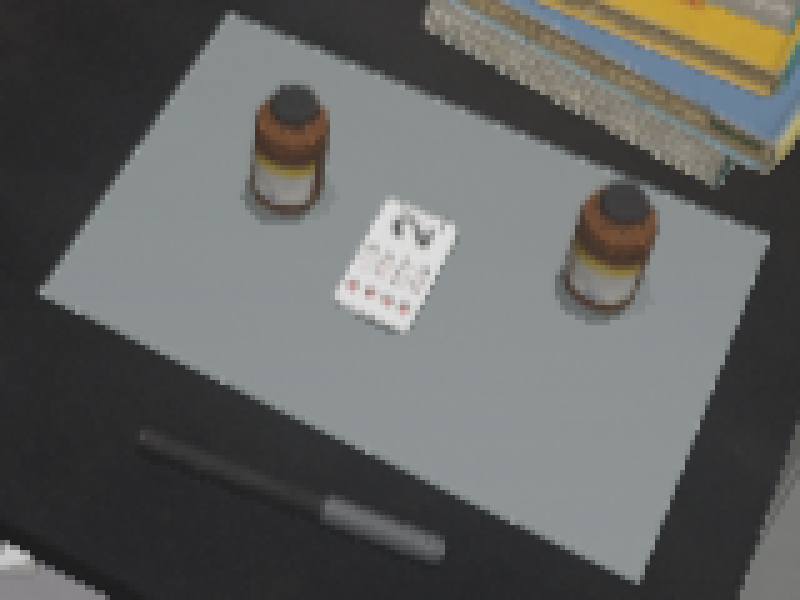

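View pics/b2.png

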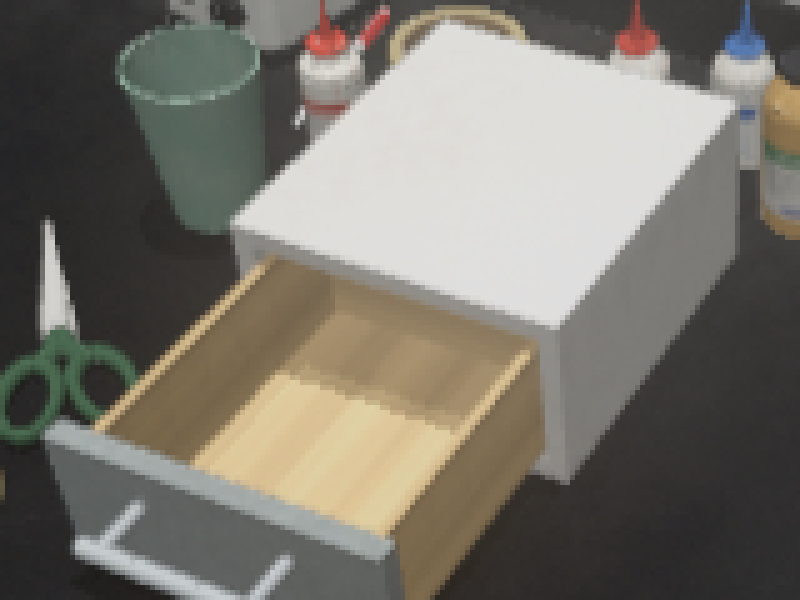

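View pics/b3.png

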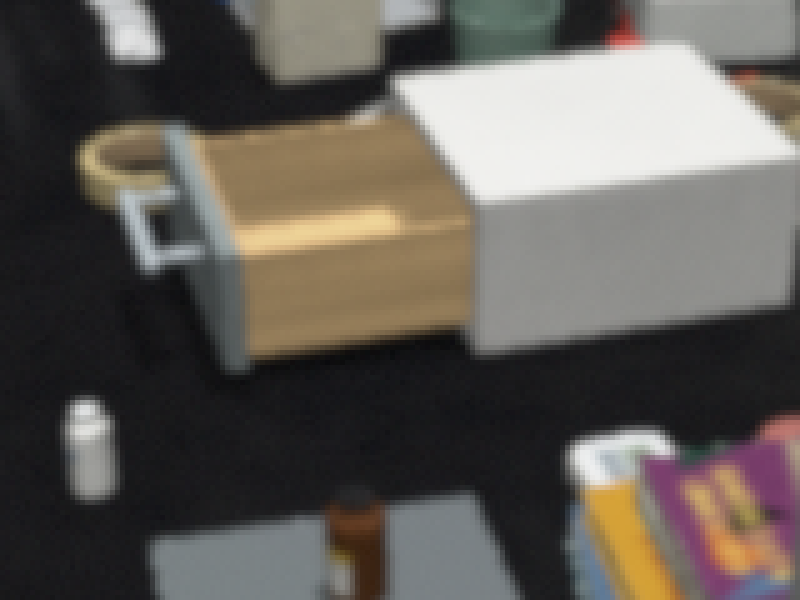

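View pics/b4.png

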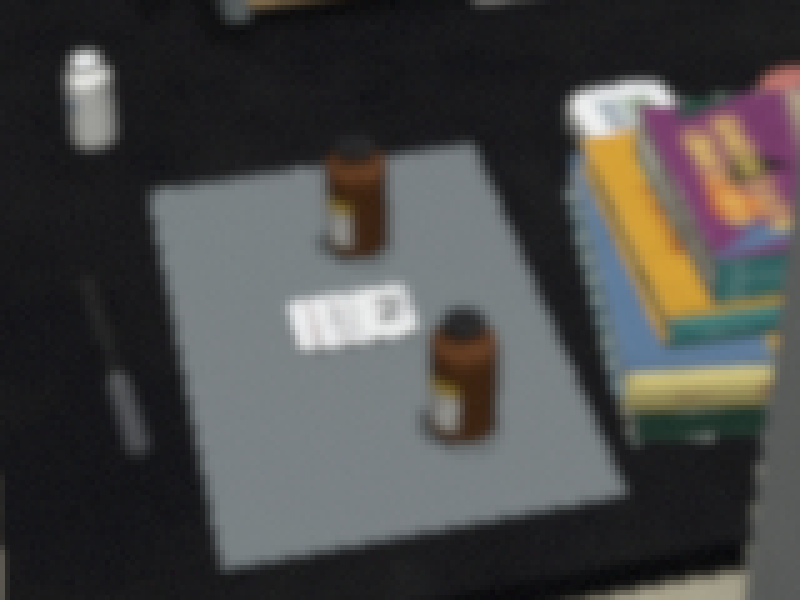

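```bash
python3 - <<'E'
from h import *
o,d=pickle.load(open('a.pkl','rb'))
S=cam(d['scene']);D=cam(d['side'])
np.set_printoptions(precision=1,suppress=True)
s=lambda x,y:(225+(x-2)/5,205+(y-2)/5)
c=lambda x,y:(115+(x-2)/5,80+(y-2)/5)
e=lambda x,y:(170+(x-2)/5,110+(y-2)/5)
f=lambda x,y:(170+(x-2)/5,180+(y-2)/5)
P={'B1cap':(s(297,103),f(356,150)),'B2cap':(s(625,202),f(464,324)),
'B1bot':(s(285,200),f(356,245)),'B2bot':(s(600,300),f(461,430)),
'hl':(c(80,545),e(128,198)),'cabFR':(c(560,325),e(480,203)),'cabFL':(c(233,225),e(390,85)),'cabBR':(c(737,102),e(800,152)),
'drFL':(c(45,430),e(170,125)),'drFR':(c(385,550),e(240,252))}
for k,(a,b) in P.items(): print(k,*tri([S,D],[a,b]))
m=cv2.cvtColor(d['scene']['pixels'],cv2.COLOR_RGB2HSV)
for n,uv in {'mat00':s(40,293),'m01':s(230,12),'m11':s(770,235),'m10':s(640,582),'pen1':s(145,435),'pen2':s(440,550),'eye':(202,264)}.items(): print(n,onz(S,uv,2))
E
```

```text
B1cap [507.8 -61.8  64.2] [1.6, 1.6]
B2cap [ 528.6 -209.7   63.8] [1.0, 1.0]
B1bot [504.2 -61.8  -2.6] [1.2, 1.2]
B2bot [ 525.1 -212.3   -4.1] [1.5, 1.5]
hl [427.1 311.8  67.3] [1.8, 1.8]
cabFR [635.9 165.6 111. ] [2.1, 2.1]
cabFL [622.9 364.5 107.6] [3.0, 3.0]
cabBR [856.1 179.9 112.4] [1.0, 1.0]
drFL [462.6 356.1  96.1] [0.2, 0.2]
drFR [481.1 167.1  92.7] [1.4, 1.4]
mat00 [401.2  11.8   2. ]
m01 [590.6  11.9   2. ]
m11 [ 590.8 -271.6    2. ]
m10 [ 401.3 -271.8    2. ]
pen1 [362.5 -63.7   2. ]
pen2 [ 375.1 -194.9    2. ]
eye [366.5  71.3   2. ]
```

Emit:
move_arm([
  {"slide": [120, -290, 0], "roll": 22.7, "claw": 85},
  {"slide": [120, -290, 0], "roll": 22.7, "claw": 85},
  {"slide": [120, -290, 0], "roll": 22.7, "claw": 85},
  {"slide": [120, -290, 0], "roll": 22.7, "claw": 85},
  {"slide": [267, -638, -40], "roll": 22.7, "claw": 85},
  {"slide": [267, -638, -40], "roll": 22.7, "claw": 85},
  {"slide": [267, -638, -40], "roll": 22.7, "claw": 85},
  {"slide": [267, -638, -40], "roll": 22.7, "claw": 85},
  {"slide": [267, -638, -40], "roll": 22.7, "claw": 85},
  {"slide": [267, -638, -40], "roll": 22.7, "claw": 85},
])

```text
t: 1.4
position: [481.3, -0.0, 270.1]
ee_rot: [-0.002, 3.141, 0.0]
force: [0.4, 0.3, -0.8]
opening: 0.995
```

Emit:
move_arm([
  {"slide": [26, -62, -6], "roll": 0, "claw": 85},
  {"slide": [26, -62, -6], "roll": 0, "claw": 85},
  {"slide": [26, -62, -6], "roll": 0, "claw": 85},
  {"slide": [26, -62, -6], "roll": 0, "claw": 85},
])

```text
t: 1.9
position: [506.2, -58.8, 264.1]
ee_rot: [0.004, -3.141, -0.0]
force: [0.2, -0.8, 0.3]
opening: 0.998
```

```bash
cat >> h.py <<'E'
def shot(tag,n='wrist'):
    from workcell import env
    o=env.get_obs();c=env.camera(n);pickle.dump((o,c),open(tag+'.pkl','wb'));cv2.imwrite(f'pics/{tag}.png',c['pixels'][:,:,::-1]);return o,c
E
python3 - <<'E'
from h import *
o,c=shot('w1');print(o['t'],o['position'],o['ee_rot'],o['force'],o['joint_pos'])
E
```

```text
1.9 [506.20069364 -58.82803059 264.07110348] [ 4.27820163e-03 -3.14095251e+00 -4.11110992e-04] [ 0.17001739 -0.79765774  0.266686  ] [-1.39125464e-01  3.09737211e-01  1.91425427e+00  2.13919282e-04
  9.18268764e-01 -1.71277588e+00]
```

View pics/w1.png

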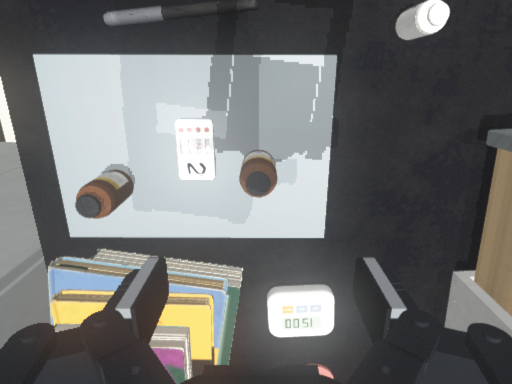

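The wrist view shows the B1 cap at (258,183), the B2 cap at (91,205), and the whole mat. I'll combine this with the scene view.

```bash
python3 - <<'E'
from h import *
np.set_printoptions(precision=1,suppress=True)
o,d=pickle.load(open('a.pkl','rb'));ow,w=pickle.load(open('w1.pkl','rb'))
S=cam(d['scene']);D=cam(d['side']);W=cam(w,ow)
for uv in [(34,54),(336,54),(325,238),(68,238)]: print(onz(W,uv,2))
s=lambda x,y:(225+(x-2)/5,205+(y-2)/5)
f=lambda x,y:(170+(x-2)/5,180+(y-2)/5)
# caps: dark blob in wrist
im=w['pixels'];
for n,uv,a,b in [('B1',(258,183),s(297,103),f(356,150)),('B2',(91,205),s(625,202),f(464,324))]:
    print(n,*tri([S,W],[a,uv]),*tri([S,D,W],[a,b,uv]),onz(W,uv,68))
br=cv2.inRange(cv2.cvtColor(im,cv2.COLOR_RGB2HSV),(0,60,15),(25,255,200))
br[250:]=0
n,l,st,ce=cv2.connectedComponentsWithStats(br)
for i in range(1,n):
    if st[i,4]>100: print(st[i],ce[i])
cv2.imwrite('pics/w1c.png',cv2.resize(im[130:230,60:300,::-1],None,fx=3.3,fy=3.3,interpolation=cv2.INTER_CUBIC))
E
```

```text
[ 401.  -268.7    2. ]
[400.2  12.6   2. ]
[590.7  15.1   2. ]
[ 591.4 -272.7    2. ]
B1 [506.9 -60.7  66.8] [1.3, 1.3] [507.9 -60.6  63.1] [2.1, 1.5, 1.2] [505.7 -59.6  68. ]
B2 [ 529.7 -208.6   61.8] [1.4, 1.4] [ 529.  -208.5   62.2] [1.8, 0.8, 1.1] [ 526.  -204.2   68. ]
[ 479  148   33  102 2396] [498.9 205.9]
[240 156  36  40 548] [259.2 170.9]
[ 95 177  25  13 107] [108.5 181.9]
[ 76 182  39  36 639] [ 99.2 196.7]
```

View pics/w1c.png

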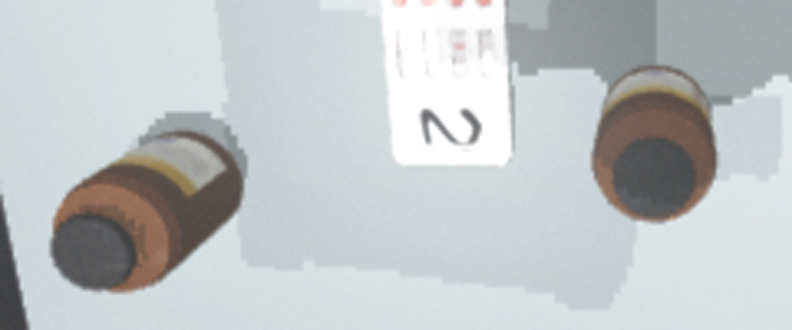

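Emit:
move_arm([
  {"slide": [1, -2, -50], "roll": 0, "claw": 85},
  {"slide": [1, -2, -100], "roll": 0, "claw": 85},
  {"slide": [1, -2, -140], "roll": 0, "claw": 85},
  {"slide": [1, -2, -172], "roll": 0, "claw": 85},
  {"slide": [1, -2, -172], "roll": 0, "claw": 85},
  {"slide": [1, -2, -172], "roll": 0, "claw": 85},
])

```text
t: 2.7
position: [508.3, -61.4, 93.2]
ee_rot: [-0.004, 3.141, -0.0]
force: [-0.5, 1.2, -0.2]
opening: 0.997
```

```bash
python3 - <<'E'
from h import *
shot('w2');shot('s2','scene')
E
```

```text
(no output)
```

View pics/w2.png

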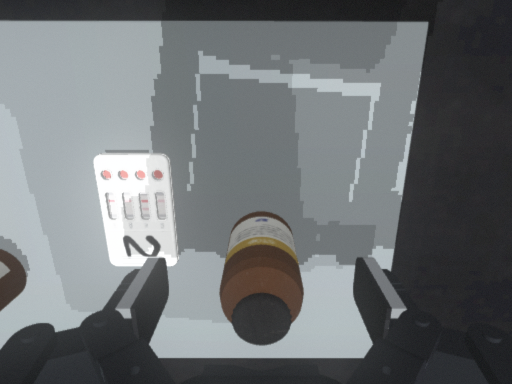

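The bottle sits centred between the fingers, with its cap at (261,318). Closing.

Emit:
move_arm([
  {"slide": [0, 0, 0], "roll": 0, "claw": 20},
  {"slide": [0, 0, 0], "roll": 0, "claw": 20},
  {"slide": [0, 0, 0], "roll": 0, "claw": 20},
  {"slide": [0, 0, 0], "roll": 0, "claw": 20},
  {"slide": [0, 0, 0], "roll": 0, "claw": 20},
  {"slide": [0, 0, 0], "roll": 0, "claw": 20},
  {"slide": [0, 0, 0], "roll": 0, "claw": 20},
  {"slide": [0, 0, 0], "roll": 0, "claw": 20},
])

```text
t: 3.8
position: [508.0, -62.1, 92.7]
ee_rot: [-0.002, 3.141, -0.0]
force: [-1.4, 0.7, 6.4]
opening: 0.387
```

Emit:
move_arm([
  {"slide": [0, 0, 20], "roll": 0, "claw": 20},
  {"slide": [0, 0, 45], "roll": 0, "claw": 20},
  {"slide": [0, 0, 65], "roll": 0, "claw": 20},
  {"slide": [0, 0, 80], "roll": 0, "claw": 20},
  {"slide": [0, 0, 80], "roll": 0, "claw": 20},
  {"slide": [0, 0, 80], "roll": 0, "claw": 20},
  {"slide": [0, 0, 80], "roll": 0, "claw": 20},
  {"slide": [0, 0, 80], "roll": 0, "claw": 20},
])

```text
t: 4.8
position: [507.5, -62.0, 171.5]
ee_rot: [0.002, -3.14, -0.0]
force: [0.2, -0.5, -0.7]
opening: 0.384
```

```bash
python3 - <<'E'
from h import *
from workcell import env
L=[]
for i in range(4):
    env.camera('wrist'); o=env.get_obs();L.append(np.r_[o['force'],o['ft_torque'],o['joint_torque'][1:3]])
print(np.round(L,3));o,c=shot('w3');shot('s3','scene')
E
```

```text
[[-7.0000e-02  4.9000e-02 -5.5300e-01 -2.4000e-02  1.9000e-02 -1.8000e-02
  -4.8908e+01 -1.8818e+01]
 [ 8.6400e-01 -1.0780e+00 -6.8600e-01 -8.0000e-03  5.7000e-02 -2.3000e-02
  -4.8872e+01 -1.8823e+01]
 [ 1.8600e-01 -7.1200e-01 -3.8600e-01 -4.3000e-02  2.0000e-02  4.0000e-03
  -4.8852e+01 -1.8831e+01]
 [-2.3800e-01  2.5900e-01 -6.0200e-01 -3.3000e-02 -1.3000e-02  1.8000e-02
  -4.8842e+01 -1.8841e+01]]
```

View pics/w3.png

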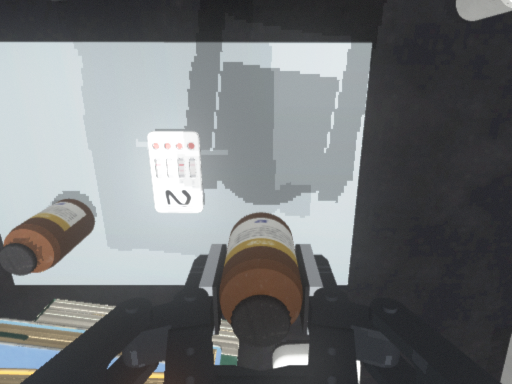

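B1 is lifted clear of the mat and reads about -0.6 N, which is light. I'll put it back and feel B2.

Emit:
move_arm([
  {"slide": [0, 0, -35], "roll": 0, "claw": 20},
  {"slide": [0, 0, -60], "roll": 0, "claw": 20},
  {"slide": [0, 0, -73], "roll": 0, "claw": 20},
  {"slide": [0, 0, -79], "roll": 0, "claw": 20},
  {"slide": [0, 0, -79.5], "roll": 0, "claw": 20},
  {"slide": [0, 0, -79.5], "roll": 0, "claw": 20},
  {"slide": [0, 0, -79.5], "roll": 0, "claw": 40},
  {"slide": [0, 0, -79.5], "roll": 0, "claw": 60},
  {"slide": [0, 0, -79.5], "roll": 0, "claw": 85},
  {"slide": [0, 0, -79.5], "roll": 0, "claw": 85},
])

```text
t: 6.35
position: [507.8, -62.0, 92.7]
ee_rot: [-0.002, 3.141, -0.0]
force: [0.5, -0.0, 0.4]
opening: 0.994
```

Emit:
move_arm([
  {"slide": [0, 0, 0], "roll": 0, "claw": 85},
  {"slide": [0, 0, 0], "roll": 0, "claw": 85},
  {"slide": [0, 0, 50], "roll": 0, "claw": 85},
  {"slide": [0, 0, 110], "roll": 0, "claw": 85},
  {"slide": [10, -60, 110], "roll": 0, "claw": 85},
  {"slide": [20, -110, 110], "roll": 0, "claw": 85},
  {"slide": [20, -147, 110], "roll": 0, "claw": 85},
  {"slide": [20, -147, 110], "roll": 0, "claw": 85},
  {"slide": [20, -147, 110], "roll": 0, "claw": 85},
])

```text
t: 7.48
position: [527.3, -208.5, 202.3]
ee_rot: [0.001, -3.141, -0.001]
force: [0.5, 0.9, 0.8]
opening: 0.992
```

```bash
python3 - <<'E'
from h import *
o,c=shot('w4');print(o['position'],o['force']);shot('s4','scene')
E
```

```text
[ 527.33930545 -208.53479207  202.34677464] [0.46702398 0.90845594 0.76950017]
```

View pics/w4.png

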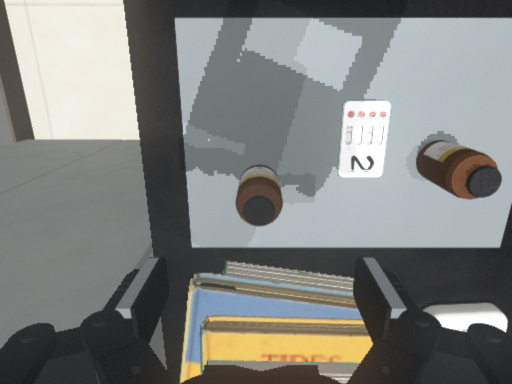

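Emit:
move_arm([
  {"slide": [0, 0, -50], "roll": 0, "claw": 85},
  {"slide": [0, 0, -85], "roll": 0, "claw": 85},
  {"slide": [0, 0, -110], "roll": 0, "claw": 85},
  {"slide": [0, 0, -110], "roll": 0, "claw": 85},
  {"slide": [0, 0, -110], "roll": 0, "claw": 20},
  {"slide": [0, 0, -110], "roll": 0, "claw": 20},
  {"slide": [0, 0, -110], "roll": 0, "claw": 20},
  {"slide": [0, 0, -110], "roll": 0, "claw": 20},
  {"slide": [0, 0, -110], "roll": 0, "claw": 20},
  {"slide": [0, 0, -110], "roll": 0, "claw": 20},
])

```text
t: 8.82
position: [528.4, -209.2, 93.9]
ee_rot: [-0.002, 3.14, -0.001]
force: [-0.3, 1.4, 6.6]
opening: 0.386
```

Emit:
move_arm([
  {"slide": [0, 0, 0], "roll": 0, "claw": 20},
  {"slide": [0, 0, 0], "roll": 0, "claw": 20},
  {"slide": [0, 0, 20], "roll": 0, "claw": 20},
  {"slide": [0, 0, 45], "roll": 0, "claw": 20},
  {"slide": [0, 0, 65], "roll": 0, "claw": 20},
  {"slide": [0, 0, 80], "roll": 0, "claw": 20},
  {"slide": [0, 0, 80], "roll": 0, "claw": 20},
  {"slide": [0, 0, 80], "roll": 0, "claw": 20},
  {"slide": [0, 0, 80], "roll": 0, "claw": 20},
  {"slide": [0, 0, 80], "roll": 0, "claw": 20},
])

```text
t: 10.07
position: [527.5, -208.9, 171.9]
ee_rot: [0.002, -3.14, -0.001]
force: [0.4, -0.3, -2.9]
opening: 0.39
```

```bash
python3 - <<'E'
from h import *
from workcell import env
L=[]
for i in range(4):
    env.camera('wrist'); o=env.get_obs();L.append(np.r_[o['force'],o['ft_torque'],o['joint_torque'][1:3]])
print(np.round(L,3));o,c=shot('w5');shot('s5','scene')
E
```

```text
[[-4.4300e-01 -9.4500e-01 -2.9720e+00 -5.2000e-02 -4.6000e-02 -9.0000e-03
  -5.5728e+01 -2.1286e+01]
 [-5.0800e-01 -1.0820e+00 -2.5040e+00 -5.4000e-02  2.0000e-03  1.5000e-02
  -5.5678e+01 -2.1288e+01]
 [ 2.7700e-01 -9.2200e-01 -2.1430e+00  2.8000e-02 -6.0000e-03 -1.1000e-02
  -5.5647e+01 -2.1295e+01]
 [ 3.6800e-01 -1.2000e-01 -3.2640e+00 -2.3000e-02  2.5000e-02  1.2000e-02
  -5.5630e+01 -2.1305e+01]]
```

View pics/w5.png

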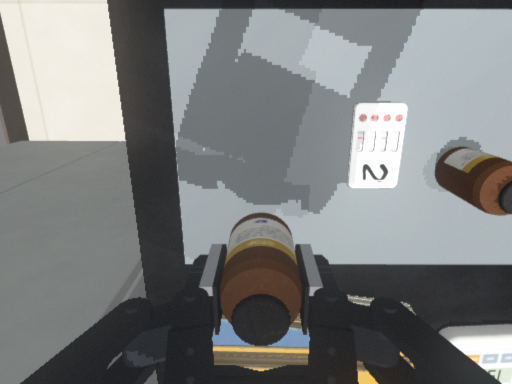

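B2 reads about -2.7 N and B1 about -0.6 N, so B2 is the heavier and B1 goes in the drawer. I'll put B2 back and pick up B1.

Emit:
move_arm([
  {"slide": [0, 0, -35], "roll": 0, "claw": 20},
  {"slide": [0, 0, -60], "roll": 0, "claw": 20},
  {"slide": [0, 0, -73], "roll": 0, "claw": 20},
  {"slide": [0, 0, -79], "roll": 0, "claw": 20},
  {"slide": [0, 0, -79.5], "roll": 0, "claw": 20},
  {"slide": [0, 0, -79.5], "roll": 0, "claw": 20},
  {"slide": [0, 0, -79.5], "roll": 0, "claw": 40},
  {"slide": [0, 0, -79.5], "roll": 0, "claw": 60},
  {"slide": [0, 0, -79.5], "roll": 0, "claw": 85},
  {"slide": [0, 0, -79.5], "roll": 0, "claw": 85},
])

```text
t: 11.62
position: [527.9, -209.0, 93.1]
ee_rot: [-0.002, 3.141, -0.0]
force: [0.1, 0.6, -0.3]
opening: 0.992
```

Emit:
move_arm([
  {"slide": [0, 0, 0], "roll": 0, "claw": 85},
  {"slide": [0, 0, 0], "roll": 0, "claw": 85},
  {"slide": [0, 0, 50], "roll": 0, "claw": 85},
  {"slide": [0, 0, 110], "roll": 0, "claw": 85},
  {"slide": [-10, 60, 110], "roll": 0, "claw": 85},
  {"slide": [-20, 110, 110], "roll": 0, "claw": 85},
  {"slide": [-20, 147, 110], "roll": 0, "claw": 85},
  {"slide": [-20, 147, 110], "roll": 0, "claw": 85},
  {"slide": [-20, 147, 110], "roll": 0, "claw": 85},
])

```text
t: 12.75
position: [508.0, -62.2, 203.2]
ee_rot: [-0.003, 3.141, -0.0]
force: [1.4, -0.1, 0.9]
opening: 0.999
```

```bash
python3 - <<'E'
from h import *
o,c=shot('w6');print(o['position'],o['force']);shot('s6','scene')
E
```

```text
[507.99496133 -62.19253232 203.1992852 ] [ 1.44904948 -0.08723248  0.88091476]
```

View pics/w6.png

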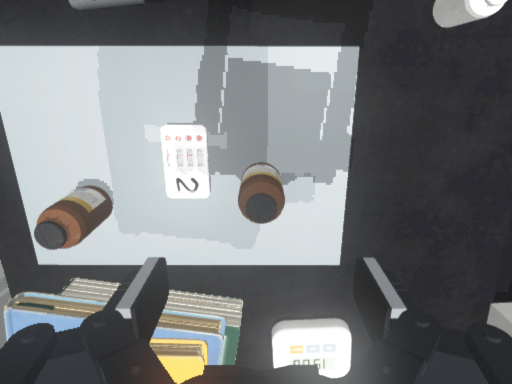

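Emit:
move_arm([
  {"slide": [0, 0, -50], "roll": 0, "claw": 85},
  {"slide": [0, 0, -85], "roll": 0, "claw": 85},
  {"slide": [0, 0, -110], "roll": 0, "claw": 85},
  {"slide": [0, 0, -110], "roll": 0, "claw": 85},
  {"slide": [0, 0, -110], "roll": 0, "claw": 20},
  {"slide": [0, 0, -110], "roll": 0, "claw": 20},
  {"slide": [0, 0, -110], "roll": 0, "claw": 20},
  {"slide": [0, 0, -110], "roll": 0, "claw": 20},
  {"slide": [0, 0, -110], "roll": 0, "claw": 20},
  {"slide": [0, 0, -110], "roll": 0, "claw": 20},
])

```text
t: 14.1
position: [508.4, -62.1, 94.3]
ee_rot: [-0.002, 3.14, -0.001]
force: [-1.2, -1.6, 6.9]
opening: 0.388
```

Emit:
move_arm([
  {"slide": [0, 0, 0], "roll": 0, "claw": 20},
  {"slide": [0, 0, 0], "roll": 0, "claw": 20},
  {"slide": [0, 0, 40], "roll": 0, "claw": 20},
  {"slide": [0, 0, 90], "roll": 0, "claw": 20},
  {"slide": [0, 0, 140], "roll": 0, "claw": 20},
  {"slide": [0, 0, 180], "roll": 0, "claw": 20},
  {"slide": [-10, 60, 200], "roll": 0, "claw": 20},
  {"slide": [-20, 120, 200], "roll": 3, "claw": 20},
  {"slide": [-20, 180, 200], "roll": 3.7, "claw": 20},
  {"slide": [-20, 230, 200], "roll": 3.7, "claw": 20},
])

```text
t: 15.35
position: [487.2, 170.1, 294.0]
ee_rot: [-0.105, 3.138, 0.001]
force: [0.3, -0.9, -0.6]
opening: 0.388
```

Emit:
move_arm([
  {"slide": [0, 50, 0], "roll": 0, "claw": 20},
  {"slide": [0, 90, 0], "roll": 0, "claw": 20},
  {"slide": [0, 90, 0], "roll": 0, "claw": 20},
  {"slide": [0, 90, 0], "roll": 0, "claw": 20},
])

```text
t: 15.85
position: [487.4, 257.7, 293.2]
ee_rot: [0.105, -3.14, 0.001]
force: [-0.4, 0.8, -1.3]
opening: 0.385
```

```bash
python3 - <<'E'
from h import *
o,c=shot('w7');print(o['position'],o['ee_rot'],o['force']);shot('s7','scene');shot('d7','side')
E
```

```text
[487.35560281 257.68157253 293.17977388] [ 1.04625913e-01 -3.13957931e+00  6.68427856e-04] [-0.36711286  0.84321585 -1.28108336]
```

View pics/w7.png

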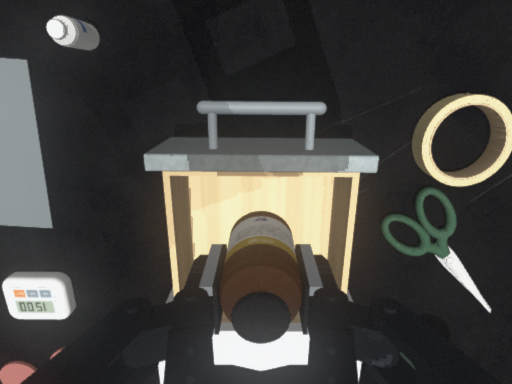

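View pics/s7.png

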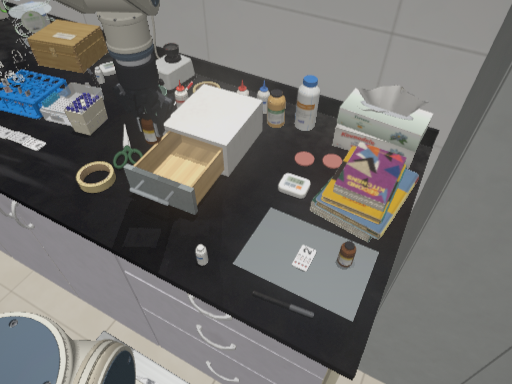

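```bash
python3 - <<'E'
from h import *
o,c=pickle.load(open('w7.pkl','rb'))
cv2.imwrite('pics/w7c.png',cv2.resize(c['pixels'][90:240,140:390,::-1],None,fx=3.2,fy=3.2,interpolation=cv2.INTER_NEAREST))
s=pickle.load(open('s7.pkl','rb'))[1]
cv2.imwrite('pics/s7c.png',cv2.resize(s['pixels'][120:220,110:240,::-1],None,fx=6,fy=6,interpolation=cv2.INTER_NEAREST))
E
```

```text
(no output)
```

View pics/w7c.png

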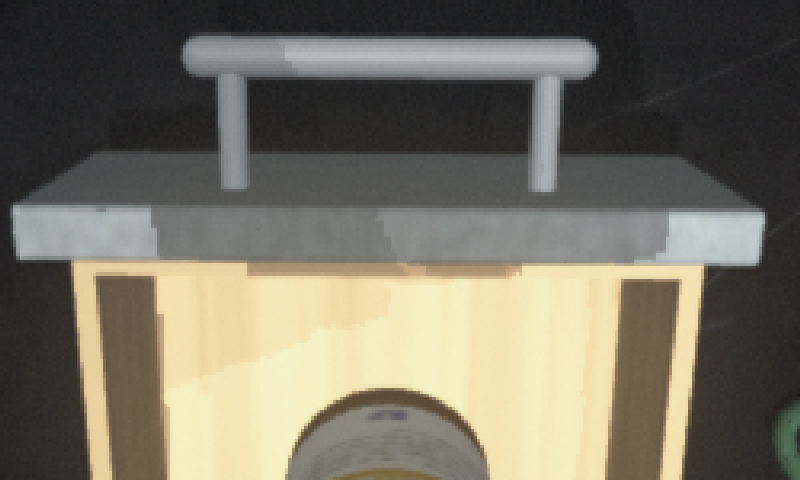

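View pics/s7c.png

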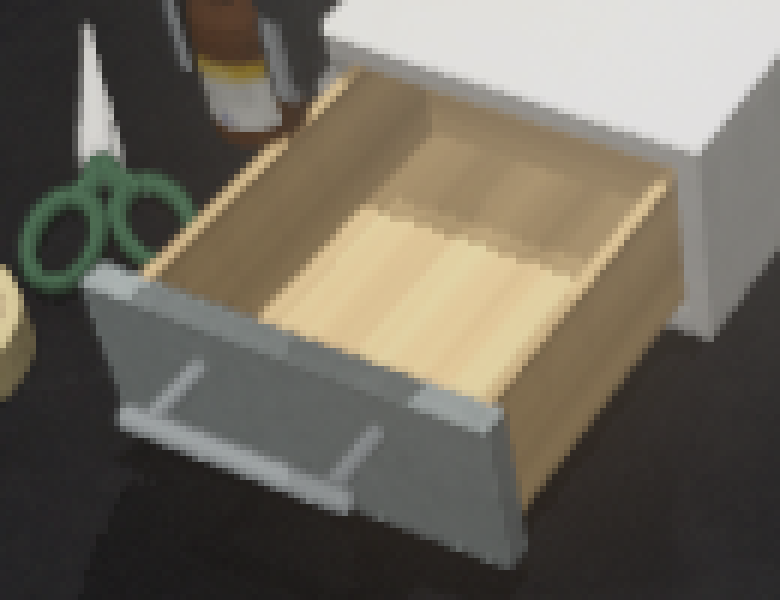

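```bash
python3 - <<'E'
from h import *
np.set_printoptions(precision=1,suppress=True)
o,c=pickle.load(open('w7.pkl','rb'));s=pickle.load(open('s7.pkl','rb'))[1]
W=cam(c,o);S=cam(s)
w=lambda x,y:(140+x/3.2-.3,90+y/3.2-.3)
q=lambda x,y:(110+x/6-.4,120+y/6-.4)
P={'outR':(w(14,205),q(492,432)),'outL':(w(764,211),q(92,290)),'inR':(w(16,260),q(502,408)),'inL':(w(762,265),q(105,264)),'hR':(w(184,57),q(348,500)),'hL':(w(597,58),q(122,415))}
for k,(a,b) in P.items(): print(k,*tri([W,S],[a,b]),onz(W,a,74 if k[0]=='h' else 100))
# side wall top inner edges (wall top z 90)
for n,a in {'wallR':w(95,277),'wallL':w(680,281)}.items(): print(n,onz(W,a,90))
for n,a in {'floorR':w(163,390),'floorL':w(606,460)}.items(): print(n,onz(W,a,22))
E
```

```text
outR [470.  160.5  96.2] [1.7, 1.7] [467.5 162.7 100. ]
outL [460.  354.8  90.8] [2.6, 2.6] [456.3 353.  100. ]
inR [482.1 162.3  99.1] [0.1, 0.1] [482.  162.5 100. ]
inL [472.9 356.5  94.1] [1.3, 1.3] [470.4 355.1 100. ]
hR [430.2 201.2  75.5] [0.1, 0.1] [430.4 200.9  74. ]
hL [424.  310.6  72.6] [0.8, 0.8] [423.3 310.8  74. ]
wallR [488.3 180.1  90. ]
wallL [478.9 337.7  90. ]
floorR [549.  184.7  22. ]
floorL [565.5 342.8  22. ]
```

Emit:
move_arm([
  {"slide": [54, 4, 0], "roll": 0, "claw": 20},
  {"slide": [54, 4, 0], "roll": 0, "claw": 20},
  {"slide": [54, 4, -50], "roll": 0, "claw": 20},
  {"slide": [54, 4, -100], "roll": 0, "claw": 20},
  {"slide": [54, 4, -140], "roll": 0, "claw": 20},
  {"slide": [54, 4, -160], "roll": 0, "claw": 20},
  {"slide": [54, 4, -168], "roll": 0, "claw": 20},
  {"slide": [54, 4, -168], "roll": 0, "claw": 20},
  {"slide": [54, 4, -168], "roll": 0, "claw": 20},
])

```text
t: 17.12
position: [542.6, 262.4, 126.6]
ee_rot: [-0.103, 3.138, 0.001]
force: [0.8, -0.9, -0.8]
opening: 0.388
```

```bash
python3 - <<'E'
from h import *
o,c=shot('w8');print(o['position'],o['force']);s=shot('s8','scene')[1]
cv2.imwrite('pics/s8c.png',cv2.resize(s['pixels'][90:220,110:280,::-1],None,fx=4.5,fy=4.5,interpolation=cv2.INTER_NEAREST))
d=shot('d8','side')[1]
cv2.imwrite('pics/d8c.png',cv2.resize(d['pixels'][90:210,170:340,::-1],None,fx=4.5,fy=4.5,interpolation=cv2.INTER_NEAREST))
E
```

```text
[542.59821352 262.38315587 126.57439897] [ 0.80188024 -0.8779819  -0.82362486]
```

View pics/w8.png

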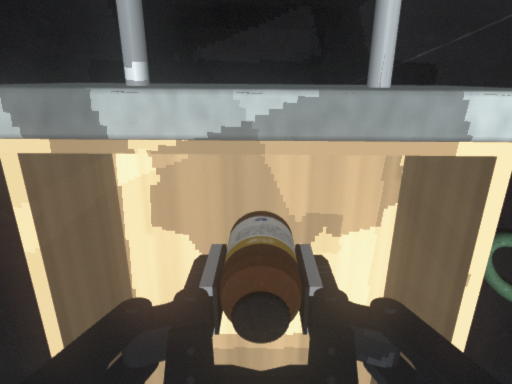

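View pics/s8c.png

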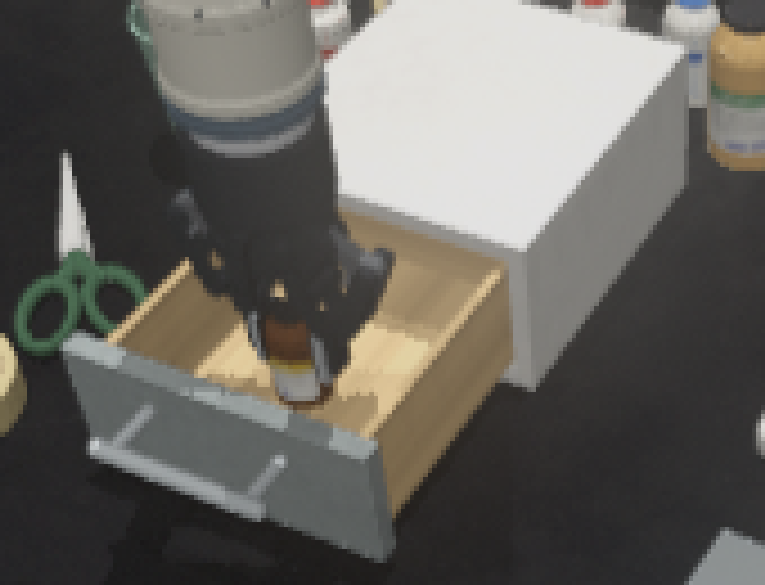

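View pics/d8c.png

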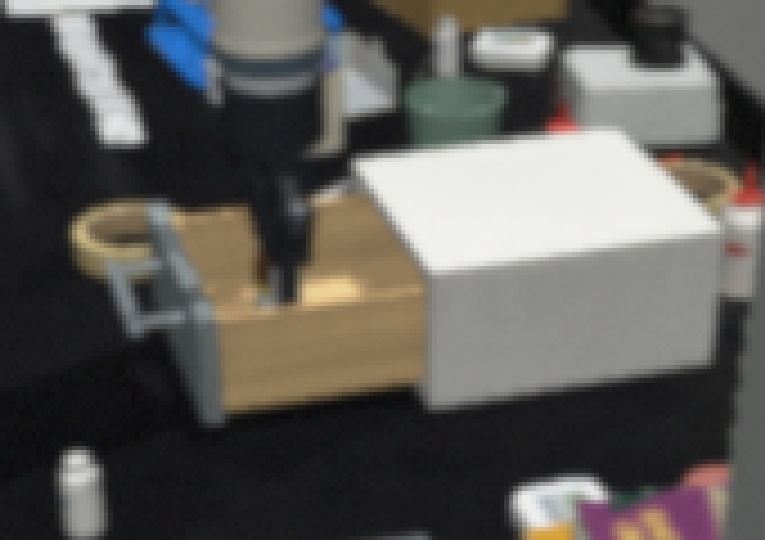

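The bottle is inside the drawer, well clear of every wall, and its base is about 12 mm above the floor. Lowering gently.

Emit:
move_arm([
  {"slide": [0, 0, -4], "roll": 0, "claw": 20},
  {"slide": [0, 0, -8], "roll": 0, "claw": 20},
  {"slide": [0, 0, -10], "roll": 0, "claw": 20},
  {"slide": [0, 0, -11], "roll": 0, "claw": 20},
  {"slide": [0, 0, -11], "roll": 0, "claw": 20},
])

```text
t: 17.9
position: [542.0, 262.0, 114.3]
ee_rot: [-0.104, 3.14, -0.0]
force: [-0.7, -0.9, 2.6]
opening: 0.384
```

Emit:
move_arm([
  {"slide": [0, 0, -0.5], "roll": 0, "claw": 20},
  {"slide": [0, 0, -0.5], "roll": 0, "claw": 20},
])

```text
t: 18.15
position: [542.2, 262.0, 114.3]
ee_rot: [-0.104, 3.139, 0.0]
force: [-0.7, -2.2, 6.1]
opening: 0.389
```

Firm contact with the floor (6 N). Releasing.

Emit:
move_arm([
  {"slide": [0, 0, 0], "roll": 0, "claw": 36},
  {"slide": [0, 0, 0], "roll": 0, "claw": 45},
  {"slide": [0, 0, 0], "roll": 0, "claw": 60},
  {"slide": [0, 0, 0], "roll": 0, "claw": 60},
  {"slide": [0, 0, 0], "roll": 0, "claw": 60},
  {"slide": [0, 0, 0], "roll": 0, "claw": 60},
])

```text
t: 18.9
position: [541.8, 262.0, 113.6]
ee_rot: [0.104, -3.14, 0.0]
force: [0.1, -0.7, -0.9]
opening: 0.7
```

Emit:
move_arm([
  {"slide": [0, 0, 25], "roll": 0, "claw": 60},
  {"slide": [0, 0, 60], "roll": 0, "claw": 60},
  {"slide": [0, 0, 110], "roll": 0, "claw": 60},
  {"slide": [0, 0, 150], "roll": 0, "claw": 60},
  {"slide": [-50, 0, 150], "roll": 0, "claw": 40},
  {"slide": [-100, 0, 150], "roll": 0, "claw": 20},
  {"slide": [-140, 0, 150], "roll": 0, "claw": 0},
  {"slide": [-140, 0, 150], "roll": 0, "claw": 0},
  {"slide": [-140, 0, 150], "roll": 0, "claw": 0},
  {"slide": [-140, 0, 150], "roll": 0, "claw": 0},
])

```text
t: 20.15
position: [402.9, 262.3, 263.8]
ee_rot: [-0.103, 3.139, 0.001]
force: [-0.2, 0.5, -1.7]
opening: 0.002
```

```bash
python3 - <<'E'
from h import *
o,c=shot('w9');print(o['position'],o['force'],o['opening'],o['joint_pos']);s=shot('s9','scene')[1]
cv2.imwrite('pics/s9c.png',cv2.resize(s['pixels'][90:220,110:280,::-1],None,fx=4.5,fy=4.5,interpolation=cv2.INTER_NEAREST))
E
```

```text
[402.91371038 262.26225692 263.78414802] [-0.19411187  0.45848018 -1.66521207] 0.0022876796691534656 [ 5.52307775e-01  2.69121542e-01  1.97525102e+00 -1.22989207e-04
  8.96206613e-01 -1.08387589e+00]
```

View pics/w9.png

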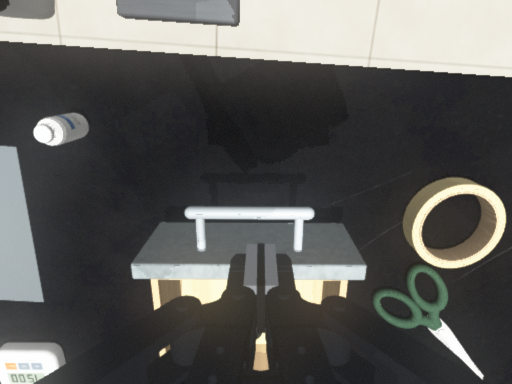

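View pics/s9c.png

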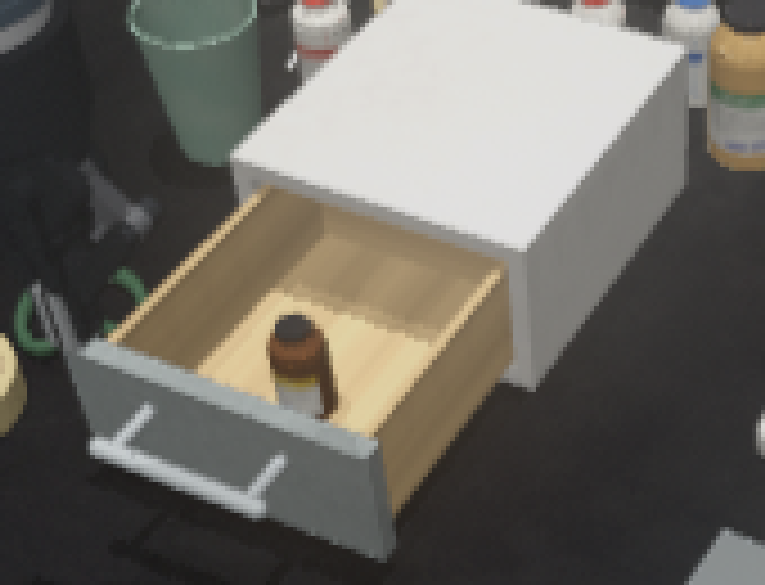

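The light bottle stands upright in the drawer. With the gripper shut, I'll go down in front of the bar.

Emit:
move_arm([
  {"slide": [-11, -8, -40], "roll": 0, "claw": 0},
  {"slide": [-11, -8, -80], "roll": 0, "claw": 0},
  {"slide": [-11, -8, -120], "roll": 0, "claw": 0},
  {"slide": [-11, -8, -139], "roll": 0, "claw": 0},
  {"slide": [-11, -8, -139], "roll": 0, "claw": 0},
  {"slide": [-5, -8, -139], "roll": 0, "claw": 0},
  {"slide": [1, -7, -139], "roll": 0, "claw": 0},
  {"slide": [7, -7, -139], "roll": 0, "claw": 0},
  {"slide": [13, -7, -139], "roll": 0, "claw": 0},
  {"slide": [19, -6, -139], "roll": 0, "claw": 0},
])

```text
t: 21.5
position: [421.0, 255.9, 124.8]
ee_rot: [0.103, -3.14, 0.0]
force: [-1.1, -0.5, 0.1]
opening: 0.003
```

```bash
python3 - <<'E'
from h import *
o,c=shot('w10');print(o['position'],o['force']);s=shot('s10','scene')[1]
cv2.imwrite('pics/s10c.png',cv2.resize(s['pixels'][90:220,80:250,::-1],None,fx=4.5,fy=4.5,interpolation=cv2.INTER_NEAREST))
E
```

```text
[420.99861397 255.87005436 124.75206982] [-1.09239171 -0.5268783   0.13910054]
```

View pics/w10.png

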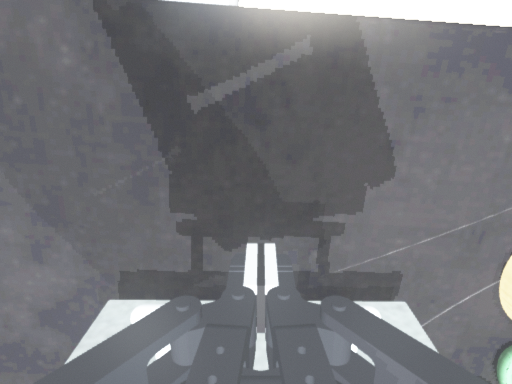

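View pics/s10c.png

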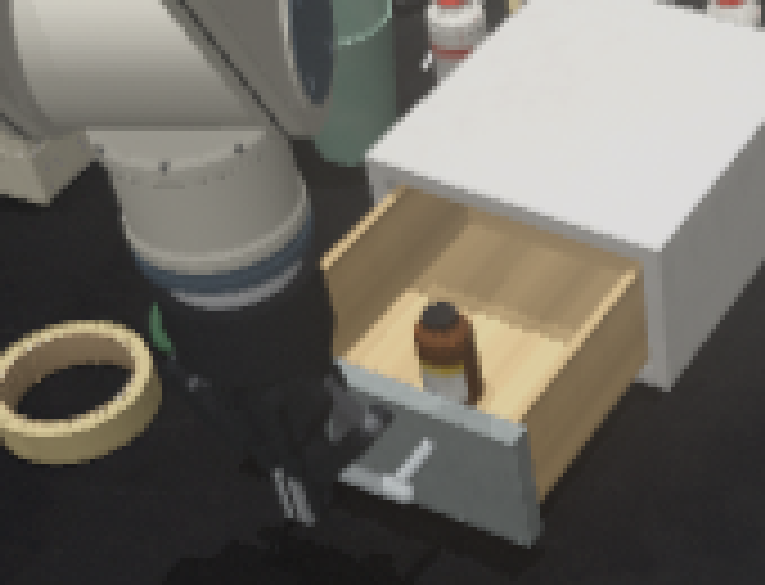

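The finger is on the bar (1.1 N) and the drawer has started to move. Pushing on.

Emit:
move_arm([
  {"slide": [8, 0.5, 0], "roll": 0, "claw": 0},
  {"slide": [16, 1, 0], "roll": 0, "claw": 0},
  {"slide": [24, 1.5, 0], "roll": 0, "claw": 0},
  {"slide": [32, 2, 0], "roll": 0, "claw": 0},
  {"slide": [40, 2.5, 0], "roll": 0, "claw": 0},
  {"slide": [48, 3, 0], "roll": 0, "claw": 0},
  {"slide": [56, 3.5, 0], "roll": 0, "claw": 0},
  {"slide": [64, 4, 0], "roll": 0, "claw": 0},
  {"slide": [72, 4.5, 0], "roll": 0, "claw": 0},
  {"slide": [80, 5, 0], "roll": 0, "claw": 0},
])

```text
t: 22.85
position: [501.3, 261.0, 124.6]
ee_rot: [0.104, -3.14, 0.0]
force: [-0.7, -1.8, -0.7]
opening: -0.003
```

Emit:
move_arm([
  {"slide": [8, 0.5, 0], "roll": 0, "claw": 0},
  {"slide": [16, 1, 0], "roll": 0, "claw": 0},
  {"slide": [24, 1.5, 0], "roll": 0, "claw": 0},
  {"slide": [30, 2, 0], "roll": 0, "claw": 0},
  {"slide": [35, 2, 0], "roll": 0, "claw": 0},
  {"slide": [40, 2.5, 0], "roll": 0, "claw": 0},
  {"slide": [44, 2.5, 0], "roll": 0, "claw": 0},
])

```text
t: 23.72
position: [545.1, 263.7, 124.6]
ee_rot: [-0.104, 3.14, 0.0]
force: [-1.4, 1.7, -0.2]
opening: 0.003
```

```bash
python3 - <<'E'
from h import *
s=shot('s11','scene')[1];print(s is None)
cv2.imwrite('pics/s11c.png',cv2.resize(s['pixels'][80:210,110:280,::-1],None,fx=4.5,fy=4.5,interpolation=cv2.INTER_NEAREST))
E
```

```text
False
```

View pics/s11c.png

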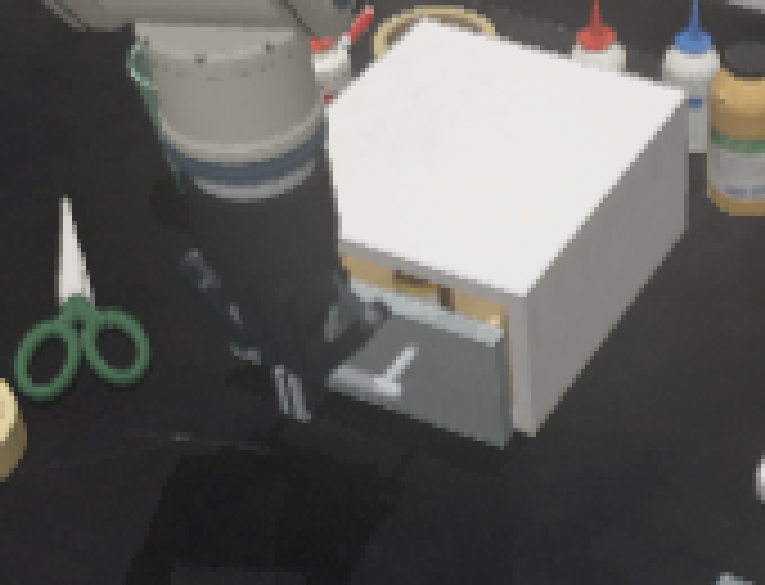

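Emit:
move_arm([
  {"slide": [3, 0, 0], "roll": 0, "claw": 0},
  {"slide": [6, 0.5, 0], "roll": 0, "claw": 0},
  {"slide": [9, 0.5, 0], "roll": 0, "claw": 0},
  {"slide": [11, 0.5, 0], "roll": 0, "claw": 0},
])

```text
t: 24.28
position: [556.0, 264.1, 124.6]
ee_rot: [-0.104, 3.14, 0.0]
force: [-1.2, 0.1, 0.0]
opening: 0.001
```

Emit:
move_arm([
  {"slide": [1.5, 0, 0], "roll": 0, "claw": 0},
  {"slide": [3, 0, 0], "roll": 0, "claw": 0},
])

```text
t: 24.52
position: [558.8, 264.1, 124.6]
ee_rot: [0.104, -3.14, -0.0]
force: [-0.2, 1.3, 0.6]
opening: 0.002
```

Emit:
move_arm([
  {"slide": [1, 0, 0], "roll": 0, "claw": 0},
  {"slide": [2, 0, 0], "roll": 0, "claw": 0},
])

```text
t: 24.78
position: [560.8, 264.0, 124.6]
ee_rot: [0.104, -3.14, 0.0]
force: [-1.3, 0.7, 0.5]
opening: -0.0
```

Emit:
move_arm([
  {"slide": [1, 0, 0], "roll": 0, "claw": 0},
  {"slide": [2, 0, 0], "roll": 0, "claw": 0},
])

```text
t: 25.02
position: [561.8, 264.0, 124.5]
ee_rot: [0.103, -3.137, 0.001]
force: [-7.9, 2.4, 4.7]
opening: -0.001
```

Emit:
move_arm([
  {"slide": [1, 0, 0], "roll": 0, "claw": 0},
  {"slide": [2, 0, 0], "roll": 0, "claw": 0},
])

```text
t: 25.28
position: [562.1, 264.0, 124.4]
ee_rot: [0.103, -3.134, 0.002]
force: [-15.5, 2.6, 9.8]
opening: -0.004
```

```bash
python3 - <<'E'
from h import *
s=shot('s12','scene')[1]
cv2.imwrite('pics/s12c.png',cv2.resize(s['pixels'][80:210,110:280,::-1],None,fx=4.5,fy=4.5,interpolation=cv2.INTER_NEAREST))
E
```

```text
(no output)
```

View pics/s12c.png

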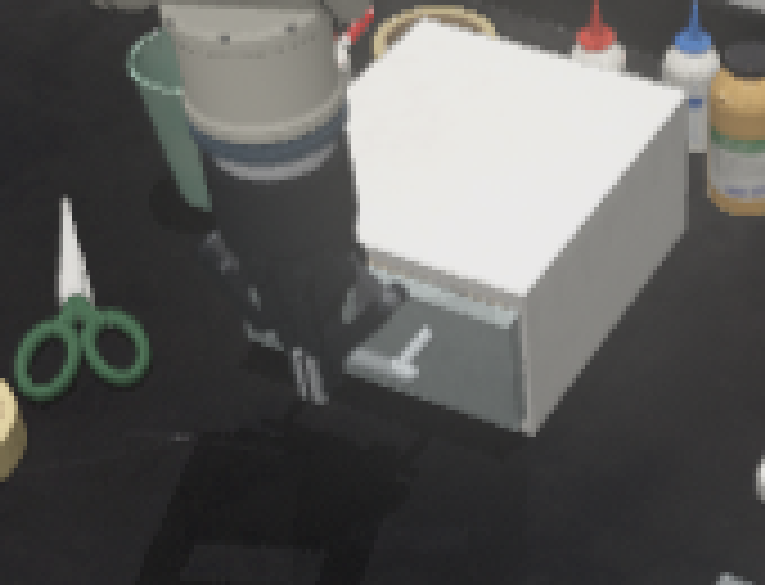

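The drawer hit its hard stop: the force rose from 1 to 15 N and the panel is flush. Backing off straight, then up.

Emit:
move_arm([
  {"slide": [-10, -1, 0], "roll": 0, "claw": 0},
  {"slide": [-35, -2, 0], "roll": 0, "claw": 0},
  {"slide": [-60, -4, 0], "roll": 0, "claw": 0},
  {"slide": [-60, -4, 50], "roll": 0, "claw": 0},
  {"slide": [-60, -4, 110], "roll": 0, "claw": 0},
  {"slide": [-60, -60, 120], "roll": -3.7, "claw": 40},
  {"slide": [-60, -120, 120], "roll": -3.7, "claw": 85},
  {"slide": [-60, -180, 120], "roll": -3.7, "claw": 85},
  {"slide": [-60, -230, 120], "roll": -3.7, "claw": 85},
  {"slide": [-60, -280, 120], "roll": -3.7, "claw": 85},
])

```text
t: 26.58
position: [504.8, -17.9, 244.9]
ee_rot: [-0.002, 3.14, -0.001]
force: [1.3, 0.4, 0.2]
opening: 0.993
```

```bash
python3 - <<'E'
from h import *
o,c=shot('w13');print(o['position'],o['ee_rot'],o['force']);s=shot('s13','scene')[1]
cv2.imwrite('pics/s13c.png',cv2.resize(s['pixels'][80:210,110:280,::-1],None,fx=4.5,fy=4.5,interpolation=cv2.INTER_NEAREST))
d=shot('d13','side')[1]
cv2.imwrite('pics/d13c.png',cv2.resize(d['pixels'][90:210,170:340,::-1],None,fx=4.5,fy=4.5,interpolation=cv2.INTER_NEAREST))
E
```

```text
[504.78473638 -17.94425797 244.93624399] [-1.80879642e-03  3.13989179e+00 -8.03698023e-04] [1.25562542 0.40927193 0.17012683]
```

View pics/s13c.png

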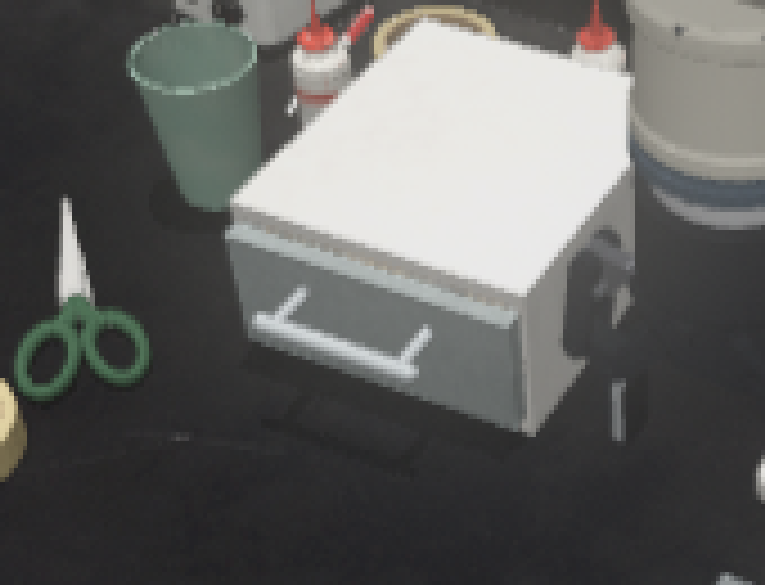

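View pics/d13c.png

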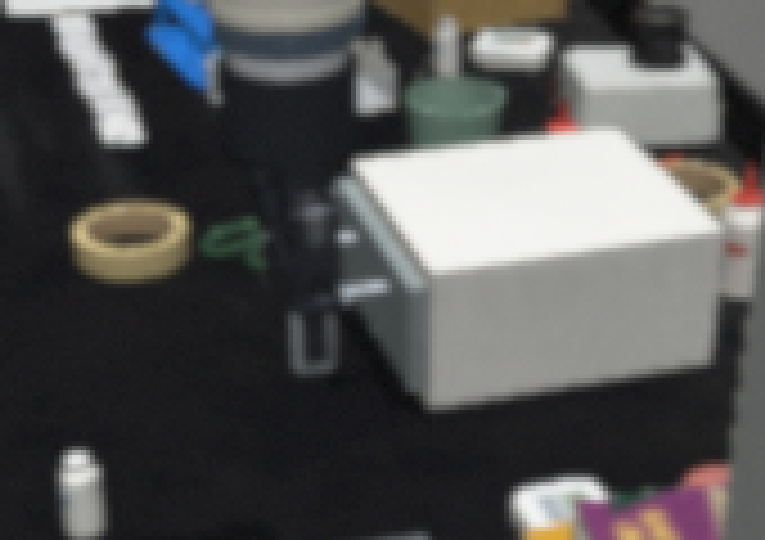

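The drawer stays fully shut. Now for the heavy bottle at B2.

Emit:
move_arm([
  {"slide": [10, -60, 0], "roll": 0, "claw": 85},
  {"slide": [20, -120, 0], "roll": 0, "claw": 85},
  {"slide": [23, -170, -20], "roll": 0, "claw": 85},
  {"slide": [23, -191, -40], "roll": 0, "claw": 85},
  {"slide": [23, -191, -40], "roll": 0, "claw": 85},
  {"slide": [23, -191, -40], "roll": 0, "claw": 85},
])

```text
t: 27.48
position: [528.1, -205.9, 204.9]
ee_rot: [-0.004, 3.141, 0.0]
force: [0.0, 0.6, 0.1]
opening: 0.993
```

```bash
python3 - <<'E'
from h import *
o,c=shot('w14');print(o['position'],o['ee_rot'],o['force'])
E
```

```text
[ 528.12401545 -205.88146562  204.93909162] [-3.50724611e-03  3.14132407e+00  1.01918047e-04] [0.02299829 0.59303851 0.12761157]
```

View pics/w14.png

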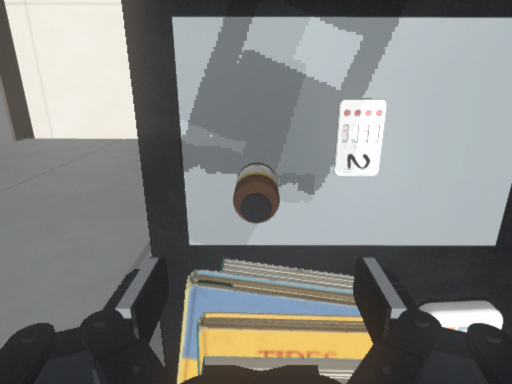

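Bottle B2 is upright with its cap at (256,208). It needs about -3 mm in y to centre it.

Emit:
move_arm([
  {"slide": [0, -3, -50], "roll": 0, "claw": 85},
  {"slide": [0, -3, -87], "roll": 0, "claw": 85},
  {"slide": [0, -3, -112], "roll": 0, "claw": 85},
  {"slide": [0, -3, -112], "roll": 0, "claw": 85},
  {"slide": [0, -3, -112], "roll": 0, "claw": 20},
  {"slide": [0, -3, -112], "roll": 0, "claw": 20},
  {"slide": [0, -3, -112], "roll": 0, "claw": 20},
  {"slide": [0, -3, -112], "roll": 0, "claw": 20},
  {"slide": [0, -3, -112], "roll": 0, "claw": 20},
  {"slide": [0, -3, -112], "roll": 0, "claw": 20},
])

```text
t: 28.78
position: [528.4, -210.1, 94.0]
ee_rot: [-0.002, 3.14, -0.001]
force: [-1.1, 1.3, 7.8]
opening: 0.388
```

Emit:
move_arm([
  {"slide": [0, 0, 0], "roll": 0, "claw": 20},
  {"slide": [0, 0, 0], "roll": 0, "claw": 20},
  {"slide": [0, 0, 20], "roll": 0, "claw": 20},
  {"slide": [0, 0, 50], "roll": 0, "claw": 20},
  {"slide": [0, 0, 90], "roll": 0, "claw": 20},
  {"slide": [0, 0, 130], "roll": 0, "claw": 20},
  {"slide": [0, 0, 170], "roll": 0, "claw": 20},
  {"slide": [0, 0, 200], "roll": 0, "claw": 20},
  {"slide": [0, 0, 220], "roll": 0, "claw": 20},
  {"slide": [0, 0, 220], "roll": 0, "claw": 20},
])

```text
t: 30.02
position: [528.1, -210.2, 315.1]
ee_rot: [-0.002, 3.138, -0.003]
force: [-0.1, -0.3, -2.3]
opening: 0.383
```

Emit:
move_arm([
  {"slide": [0, 0, 0], "roll": 0, "claw": 20},
  {"slide": [0, 0, 0], "roll": 0, "claw": 20},
  {"slide": [0, 0, 0], "roll": 0, "claw": 20},
  {"slide": [0, 0, 0], "roll": 0, "claw": 20},
])

```text
t: 30.52
position: [527.7, -209.9, 312.1]
ee_rot: [0.002, -3.141, -0.001]
force: [0.4, 0.2, -2.4]
opening: 0.388
```

```bash
python3 - <<'E'
from h import *
o,c=shot('w15');print(o['t'],o['position'],o['ee_rot'],o['force'],o['opening']);shot('s15','scene')
E
```

```text
30.525 [ 527.66546542 -209.91997411  312.08113168] [ 2.20455341e-03 -3.14069520e+00 -6.07288802e-04] [ 0.36489955  0.15453858 -2.35198183] 0.387741930793725
```

View pics/w15.png

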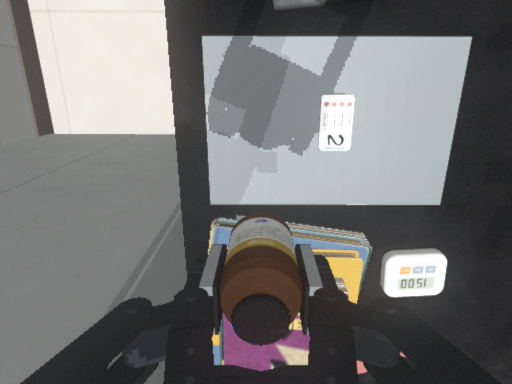

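View pics/s15.png

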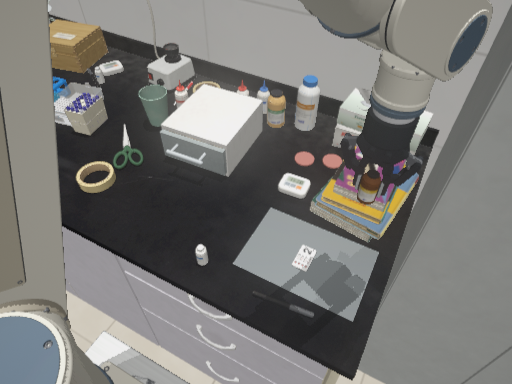

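The heavy bottle is held upright with its base about 220 mm above the worktop. The drawer is shut and the other things have not moved, so I'm handing in.

```bash
python3 -c "
from workcell import env
print(env.job_done())"
```

```text
the job is handed in; nothing more can be done
None
```

The job is done and was handed in at about 30.5 s. The lighter bottle is in the shut drawer, and the heavier one is held up in the gripper.

- **Weighing:** I lifted both bottles clear of the mat in turn. The one nearer the cabinet (B1) read about -0.6 N and the other (B2) about -2.7 N, so B2 is the heavier. The difference is about 0.2 kg.
- **Drawer:** I stood B1 on the drawer floor, let go of it, and saw it upright from the scene camera. I then pushed the drawer shut by its bar. The push force rose from about 1 N to 15 N at the hard stop, and the front panel was flush and stayed so after I backed off. I could not see B1 once the drawer closed.
- **Final hold:** B2 is upright in the grip with its base about 220 mm above the worktop. The last reading was -2.4 N, with the gripper open about 33 mm. In the last pictures the timer, dropper bottle, pen and cassette were in their places.
- **Disagreements:** The two-view heights came out slightly off the text values: bottle caps at 62–67 mm against 68, and the drawer panel top at 91–99 mm against 100. This is roughly in line with the camera calibration and my pixel picking. The force reading also carries about 0.5–1 N of noise.

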